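# Feed one washer and slide it to the pick-up square

### The job

Press the red knob of the washer feeder all the way down once and let it spring back up, so that a single brass washer comes out at its front. Then push that washer along the bench with the fingertips until it lies wholly inside the green square, and move clear. Do not pick up or carry the washer, leave the other washers in the feeder, and do not disturb the other things on the bench.

Things in the scene. Friction and masses are not known exactly. Their poses are not given: they have to be found in the camera images.
- feeder: Washer feeder fixed to the bench: blue housing with a red knob; in front an open-topped aluminium magazine with three stacked brass washers. Origin: on the bench, on the magazine's axis; -x points out of the front, z up. Magazine: x -25.5 to 21.5 mm, 51 wide, 50 high, outlet gap 13 high under its front wall. Housing: x 21.5 to 106, 56 wide, 54 high; foot flanges 96 wide, 5 high.
- outlet (a point): Point on the bench 58 mm in front of the feeder's origin, where the centre of the ejected washer comes to rest (within some 5 mm, farther if pressed fast). The knob drives a blade (36 mm wide, 7 high) out under the magazine by twice the knob's travel; it pushes the lowest washer out here and draws back in with the knob.
- plunger (a joint): Travel of the red knob in m: 0 up, 0.030 fully down. A spring pushes it back up: about 2 N at the start of the travel, 8 N fully down, plus a little damping.
- plunger_top (a point): Centre of the top of the red mushroom knob, 40 mm across (30 mm flat on top); 102 mm over the bench when up, 43 mm in x behind the feeder's origin. It moves straight down with the knob.
- washer_1: The lowest washer in the magazine, the one that comes out: brass, 40 mm across, 10 mm thick, 12 mm hole (too small for a fingertip), 30 to 55 g. Origin: centre of its underside, z is up. Slides freely on the bench.
- washer_2: The middle washer of the stack, same size; it stays in the feeder and drops to the bottom when the blade draws back.
- washer_3: The top washer of the stack, same size; it stays in the feeder.
- green_square: Green square with a thin white line inside its edge, painted flat on the bench, 90 x 90 mm: the pick-up place. Origin: its centre; its sides run along its x and y axes. It lies to the left or the right of the feeder's outlet, its centre about 100 to 130 mm from where the washer comes out.
- red_square: Red square of the same size on the other side of the outlet, painted flat: not used in this job.
- black_tape: Roll of black tape lying flat, 58 mm across, 19 mm high, left of and behind the work. A bystander.
- screwdriver_b: Screwdriver with a yellow handle, 186 mm long, 28 mm high, lying behind the vice. A bystander.
- tape_measure: Yellow tape measure, 81 x 111 x 34 mm, lying right of the feeder. A bystander.
- wrench_17: Combination spanner, 204 x 38 x 10 mm, lying right of the vice. A bystander.
- screw_box: Small carton of screws, 76 x 98 x 34 mm, right of the vice. A bystander.
There are look-alikes about, which are no part of the job. What is shaped like the washer_3 but turquoise is not meant.

How it is judged:
On the way, in this order (a step that is already met when the one before it is completed fails the run):
1. the knob is pressed fully down and the lowest washer is out at the front (value of joint plunger above 0.026 m and x of washer_1 in the frame of feeder below -0.042 m), for 0.05 s.
2. the knob has sprung back up, with the washer lying on the bench in front (value of joint plunger below 0.004 m and height (world z) of washer_1 below 0.005 m and x of washer_1 in the frame of feeder below -0.042 m), for 0.1 s.
3. the washer is pushed wholly inside the green square (x of washer_1 in the frame of green_square between -0.026 and 0.026 m and y of washer_1 in the frame of green_square between -0.026 and 0.026 m and height (world z) of washer_1 below 0.005 m), for 0.2 s.
At the end, for the whole second after the job is handed in: The washer that came out lies flat, at rest and wholly inside the green square (its centre within 26 mm of the square's centre along both sides), the knob is back up (within 4 mm), and the other two washers are still in the magazine (within 12 mm of its axis) (all of step 3 and horizontal distance between each of washer_2, washer_3 and feeder below 0.012 m and angle between washer_1's own z axis and vertical below 0.1 rad and linear speed of washer_1 below 0.01 m/s and value of joint plunger below 0.004 m); the robot touches nothing.
It fails at once if the washer is lifted or carried (more than 12 mm over the bench) (height (world z) of washer_1 above 0.012 m).
It fails at once if a second washer leaves the magazine, or one is lifted out (horizontal distance between any of washer_2, washer_3 and feeder above 0.012 m or height (world z) of washer_2 above 0.02 m or height (world z) of washer_3 above 0.03 m).
It fails at once if the tape roll, tape measure, screwdriver, spanner or screw box is pushed away (more than 20 mm) (distance of any of black_tape, screwdriver_b, tape_measure, wrench_17, screw_box from where it was at the start of the episode above 0.02 m).
It also fails if it takes over 48 s, if anything falls off the work surface, if the arm or the gripper's body presses on something with over 40 N, if the wrist force passes 120 N, or if a joint passes its speed limit or range.

### The arm

A 6-joint arm with a two-finger parallel gripper is mounted at the origin on a cart in front of the work surface, level with it; the furniture and walls round the work are solid. World frame = base frame: x ahead of the robot, y to its left, z up, the work surface at z = 0. Lengths are in m, angles in rad, forces in N, time in s.
With the tool pointing down it reaches from about 0.375 to 0.975 m from the base axis. Payload 3.8 kg.
Tool frame: the origin (TCP) lies midway between the tips of the shut fingers; the grasp point (between the pads) lies 19 mm behind it; z points along the fingers, y is the line along which they close (so a half turn about z gives the same grasp; the last joint's range is limited). The gripper opens to 85 mm and grips with 20 to 120 N. Pads are 22 mm wide; open, the fingers measure 114 mm over their backs; the gripper's body (76 mm by 85 mm) begins 54 mm behind the grasp point. The pads swing forward as they close: fully open they stand 13 mm farther back than shut.
Start: joints at [-1.249, 0.264, 1.604, -0, 1.274, -0.037], TCP at [0.237, -0.632, 0.231] pointing down, gripper open.
Joint ranges: [-2.63, 2.63], [-0.94, 2.18], [0.31, 2.57], [-1.31, 4.45], [0, 2.66], [-2.55, 2.55]. Speed limits (rad/s): [2.57, 2.57, 3.14, 3.14, 3.14, 3.14].

### API

Orientations are given as a rotation vector (axis times angle).
In Python, from workcell import bot gives the robot as it stands.
- The arm moves only by the tool servo_tool, never from a script. Its argument "series" is a list of rows, each a list of 7 numbers: the shift along the world's x, y, z in units of 0.15 m (1.0 is 0.15 m), then the turn, a rotation vector about the world's x, y, z in units of 180 degrees (1.0 is 180 degrees), then the closure, from 0 (fully open) to 1 (shut). A call has 1 to 20 rows; each row is the pose to reach, as a shift and turn from the pose commanded when the call began, turning the shorter way round; what a row does not reach only later rows make up. A row lasts 1/10 s, in which the tool goes at most 50 mm and 8.59 degrees, less where a joint would pass 70% of its speed; a pose out of reach is approached as far as the arm can. A call with a number of a shift or a turn outside -1 to 1 is refused whole. A call with a gripper value outside its range is refused whole. The fingers move at their own pace and stop on an object; "newtons" is the grip in N (left out, the last holds). Time passes only in rows, so rows that repeat a pose let the fingers close. It gives the time, the measured TCP pose, the force, the opening and the grip force at its end, in the units of the state.
- bot.read_state(): the state, without advancing time (a new reading comes with each control period).
- bot.read_camera(name): name is "side" or "top" or "wrist"; returns the picture (400x640x3 uint8, red, green, blue); there is no depth.
- bot.camera_info(name): a dict with "vertical_fov" (degrees; the focal length in pixels is half the picture's height over the tangent of half this angle, whatever the lens; pixels are square), "cx", "cy" (the principal point, pixels), "dist" ([k1, k2, p1, p2, k3] as OpenCV has them; the pictures are not rectified), "R" (3x3) and "t" (3): a world point X has camera coordinates R X + t. Camera axes: x right, y down, z forward; pixel columns grow to the right and rows downward; lengths in m; the calibration is good to about 2 mm. A picture is of the moment at which its call begins: read the wrist's pose just before it. camera_info takes no time and is no camera call; for the wrist camera it gives the pose at the moment of the call.
- bot.finish_job(): hands the job in; it is judged then, once.
Trained networks look in the newest picture that a camera, given by its name, has taken for a name from the list of things; names that differ only in an ending like _2 or _b are one class to them, and where a whole thing is asked for, a point or a joint stands for the part that bears it (a point fixed in the world has none). Each returns a list of dicts, best first, with "score" (0 to 1); they miss things now and then, are a little off and sometimes report something else, mostly with a low value. They report only what shows in the picture. A call takes as long as a camera call. They do not tell look-alikes from the thing itself.
- bot.recognise(target, camera): "box" ([left, top, right, bottom] as shares, 0 to 1, of the picture: columns of its width, rows of its height, round what is visible of it).
- bot.trace(target, camera): "mask" (400x640 bool, what is visible of it) and "box" ([left, top, right, bottom] as shares, 0 to 1, of the picture: columns of its width, rows of its height, round what is visible of it).
- bot.mark_of(target, camera): "at" ([row, column] as shares, 0 to 1, of the picture: columns of its width, rows of its height: a listed point, or the origin of a listed thing).
The state is a dict: "time": time; "q": joint angles; "joint_vel": joint speeds; "joint_torque": joint torques, N m; "tool_pos": TCP position; "tcp_rot": TCP orientation; "wrist_force": force on the tool from outside, world axes, zero at the start; "torque": the same for the moment, N m; "width": opening from 0.0 (shut) to 1.0 (fully open); "grip_force": force on a finger pad.
Only numpy, scipy, OpenCV 4.12 (cv2) and the standard library are available. Lean on these libraries where they do the work, as an engineer would, in place of code of your own. Each camera call takes 0.05 s, during which the arm holds its last target. There are 200 camera calls.

## Working session

There is one attempt and no reset: what is moved stays moved. The work goes in short steps, Python scripts to look and compute and a tool call to move; the robot and the scene stay as the last step left them, time stands still between calls to the robot, and variables do not carry over. Pictures are saved under pics/ and viewed, at most 10 in all, crops included, and the job is handed in when it is done.

Besides the shell and the picture viewer there is one more tool, called after "Emit:" as name([rows], argument=value, ...), one row to a line, values as JSON. servo_tool: Moves the arm, as the interface text tells. Shifts and turns lie within -1 to 1; 1 stands for 0.15 m of shift or 180 degrees of turn. Its arguments: {"type":"object","properties":{"series":{"type":"array","items":{"type":"array","items":{"type":"number"}}},"newtons":{"type":"number"}},"required":["series"]}

```bash
mkdir -p pics
cat > h.py <<'E'
import numpy as np,cv2
from workcell import bot
def K(ci):
    f=200/np.tan(np.radians(ci["vertical_fov"])/2)
    return np.array([[f,0,ci["cx"]],[0,f,ci["cy"]],[0,0,1.]])
def ray(ci,px,z=0.):
    """pixels (col,row) -> world points on plane z"""
    p=cv2.undistortPoints(np.array(px,float).reshape(-1,1,2),K(ci),np.array(ci["dist"],float)).reshape(-1,2)
    R=np.array(ci["R"]);t=np.array(ci["t"]);c=-R.T@t
    d=np.c_[p,np.ones(len(p))]@R
    return c+d*((z-c[2])/d[:,2])[:,None]
def proj(ci,X):
    return cv2.projectPoints(np.array(X,float).reshape(-1,1,3),cv2.Rodrigues(np.array(ci["R"]))[0],np.array(ci["t"],float),K(ci),np.array(ci["dist"],float))[0].reshape(-1,2)
def save(im,n): cv2.imwrite("pics/"+n,im[:,:,::-1])
E
python3 - <<'E'
from h import *
for c in("top","side"):
    im=bot.read_camera(c);save(im,c+"0.png");ci=bot.camera_info(c)
    for n,z in (("plunger_top",.102),("outlet",0),("feeder",0),("green_square",0),("red_square",0),("washer_1",.01),("black_tape",0)):
        for r in bot.mark_of(n,c)[:2]:
            a=r["at"];px=[a[1]*640,a[0]*400];print(c,n,round(r["score"],2),np.round(px),ray(ci,[px],z)[0].round(4))
    for r in bot.trace("green_square",c)[:2]:
        m=r["mask"].astype(np.uint8);cn=max(cv2.findContours(m,0,2)[0],key=cv2.contourArea)
        w=ray(ci,cn.reshape(-1,2).astype(float))[:,:2].astype(np.float32);print(c,"green",r["score"],cv2.minAreaRect(w))
print(bot.read_state())
E
```

```text
top plunger_top 0.57 [258. 181.] [0.5675 0.2403 0.102 ]
top outlet 0.88 [260. 219.] [0.4812 0.2483 0.    ]
top feeder 0.94 [260. 200.] [0.5331 0.2489 0.    ]
top green_square 0.7 [219. 225.] [0.4668 0.3594 0.    ]
top red_square 0.69 [295. 221.] [0.4738 0.1524 0.    ]
top red_square 0.37 [260. 217.] [0.488  0.2484 0.    ]
top washer_1 0.61 [255. 200.] [0.5317 0.2595 0.01  ]
top washer_1 0.47 [223. 180.] [0.5877 0.3493 0.01  ]
top black_tape 0.55 [194. 168.] [0.6238 0.4322 0.    ]
top black_tape 0.29 [255. 178.] [0.5951 0.2636 0.    ]
top green 0.96 ((0.47692278027534485, 0.36254167556762695), (0.09280688315629959, 0.08965596556663513), 85.85742950439453)
top green 0.21 ((0.5777426362037659, 0.25004279613494873), (0.09607695043087006, 0.1385955512523651), 89.54508209228516)
side plunger_top 0.42 [335. 177.] [0.5828 0.2515 0.102 ]
side outlet 0.7 [303. 204.] [0.4819 0.2544 0.    ]
side feeder 0.93 [318. 200.] [0.5305 0.2771 0.    ]
side green_square 0.85 [303. 183.] [0.4722 0.3872 0.    ]
side red_square 0.58 [297. 224.] [0.4733 0.143  0.    ]
side black_tape 0.65 [347. 175.] [0.6272 0.4424 0.    ]
side green 0.89 ((0.47516176104545593, 0.3663959801197052), (0.09452345967292786, 0.09386108070611954), 89.68766021728516)
{'time': 0.9, 'q': array([-1.24890158e+00,  2.63825723e-01,  1.60400762e+00,  8.21805793e-07,
        1.27367061e+00, -3.69625989e-02]), 'joint_vel': array([ 2.04625020e-04,  2.27720251e-04,  2.06373814e-05, -3.44958515e-05,
       -6.41824816e-04, -1.49797607e-03]), 'joint_torque': array([ 3.84224504e-04, -5.15052938e+01, -3.67729497e+01, -1.92663297e-04,
        5.38759159e-04, -1.52845587e-05]), 'tool_pos': array([ 0.2370229 , -0.63201955,  0.2313257 ]), 'tcp_rot': array([3.09107073e+00, 5.60655992e-01, 2.10057370e-05]), 'wrist_force': array([-0.5116999 , -0.05527888,  0.10611685]), 'torque': array([ 0.01001883,  0.01431517, -0.02072893]), 'grip_force': 0.0, 'width': 1.0028848410553435}
```

View pics/top0.png

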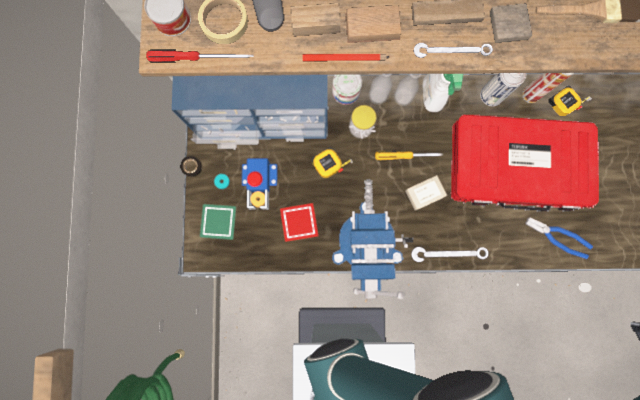

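View pics/side0.png

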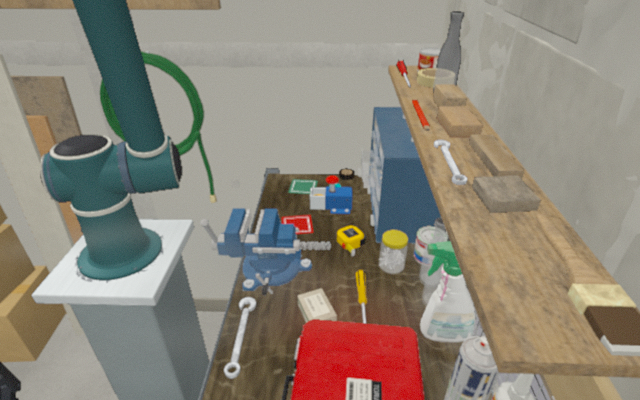

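The top view shows the feeder at about (258,185), the green square to its left at (219,222), the red square at (299,222) and the turquoise look-alike at (222,181). I'll move over there high and look closer.

Emit:
servo_tool([
  [0.3,0.33,0.3,0,0,0.05,1],
  [0.6,0.66,0.6,0,0,0.09,1],
  [0.8,1,0.7,0,0,0.14,1],
  [0.8,1,0.7,0,0,0.16,1],
])

```text
time: 1.3
tool_pos: [0.3472, -0.4957, 0.3293]
tcp_rot: [2.851, 1.317, 0.001]
wrist_force: [1.0, -1.4, 0.1]
width: 0.329
grip_force: 0.0
```

Emit:
servo_tool([
  [0.1,0.33,0,0,0,0.04,1],
  [0.2,0.66,0,0,0,0.08,1],
  [0.2,1,0,0,0,0.12,1],
])

```text
time: 1.6
tool_pos: [0.3775, -0.3493, 0.3284]
tcp_rot: [2.552, 1.83, 0.001]
wrist_force: [0.1, 0.2, 1.5]
width: 0.001
grip_force: 0.0
```

Emit:
servo_tool([
  [0.1,0.33,0,0,0,0.04,1],
  [0.2,0.66,0,0,0,0.08,1],
  [0.2,1,0,0,0,0.12,1],
])

```text
time: 1.9
tool_pos: [0.407, -0.2035, 0.3283]
tcp_rot: [2.165, 2.275, 0.001]
wrist_force: [0.4, 1.0, -0.2]
width: -0.002
grip_force: 0.0
```

Emit:
servo_tool([
  [0.05,0.33,0,0,0,0,1],
  [0.1,0.66,0,0,0,0,1],
  [0.1,1,0,0,0,0,1],
])

```text
time: 2.2
tool_pos: [0.4214, -0.0546, 0.3285]
tcp_rot: [2.171, 2.269, 0.002]
wrist_force: [0.3, 1.2, -0.4]
width: -0.002
grip_force: 0.0
```

Emit:
servo_tool([
  [0.05,0.33,0,0,0,0,1],
  [0.1,0.66,0,0,0,0,1],
  [0.1,1,0,0,0,0,1],
])

```text
time: 2.5
tool_pos: [0.4364, 0.0945, 0.3285]
tcp_rot: [2.171, 2.27, 0.002]
wrist_force: [1.3, -0.1, -1.0]
width: 0.0
grip_force: 0.0
```

Emit:
servo_tool([
  [0,0.33,0,0,0,0,1],
  [0,0.66,0,0,0,0,1],
  [0,0.8,0,0,0,0,1],
  [0,0.8,0,0,0,0,1],
  [0,0.8,0,0,0,0,1],
])

```text
time: 3.0
tool_pos: [0.436, 0.2124, 0.328]
tcp_rot: [2.169, 2.272, -0.001]
wrist_force: [-0.2, 0.7, 1.0]
width: 0.003
grip_force: 0.0
```

Run:
```python
from h import *
c="wrist";ci=bot.camera_info(c);im=bot.read_camera(c);save(im,"w0.png")
print(bot.read_state()["tool_pos"],-np.array(ci["R"]).T@ci["t"])
for n,z in (("plunger_top",.102),("outlet",0),("feeder",0),("green_square",0),("washer_1",.03)):
    for r in bot.mark_of(n,c)[:2]:
        a=r["at"];px=[a[1]*640,a[0]*400];print(n,round(r["score"],2),np.round(px),ray(ci,[px],z)[0].round(4))
for r in bot.trace("green_square",c)[:1]:
    cn=max(cv2.findContours(r["mask"].astype(np.uint8),0,2)[0],key=cv2.contourArea)
    print(r["score"],cv2.minAreaRect(ray(ci,cn.reshape(-1,2).astype(float))[:,:2].astype(np.float32)))
```

```text
[0.43613112 0.21179822 0.32808676] [0.43148433 0.28239064 0.47040556]
plunger_top 0.81 [445. 137.] [0.5704 0.2504 0.102 ]
feeder 0.71 [389. 130.] [0.53   0.2474 0.    ]
green_square 0.86 [353.  36.] [0.4717 0.3637 0.    ]
washer_1 0.84 [435.  51.] [0.5704 0.3467 0.03  ]
washer_1 0.55 [391. 130.] [0.5266 0.2496 0.03  ]
0.62 ((0.47324755787849426, 0.36284008622169495), (0.09122579544782639, 0.09005821496248245), 85.61617279052734)
```

View pics/w0.png

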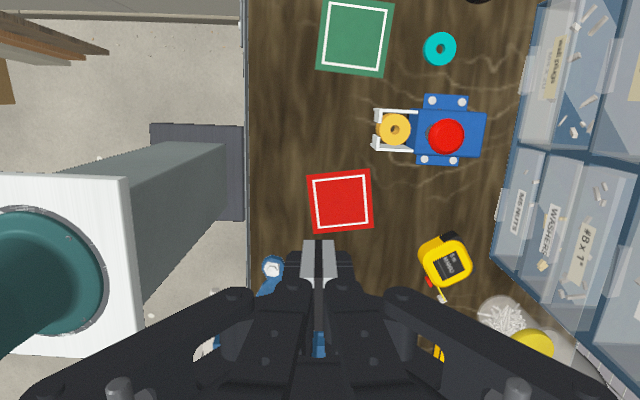

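The wrist view shows the knob at (445,137), the washer stack at (391,130), the green square at (355,37) and the turquoise washer at (440,48). The knob works out to about (0.5705, 0.250). Next I go above it and press with shut fingers.

Emit:
servo_tool([
  [0.3,0.09,-0.3,0,0,0,1],
  [0.6,0.18,-0.6,0,0,0,1],
  [0.9,0.26,-0.9,0,0,0,1],
  [0.9,0.26,-1,0,0,0,1],
  [0.9,0.26,-1,0,0,0,1],
  [0.9,0.26,-1,0,0,0,1],
])

```text
time: 3.95
tool_pos: [0.5702, 0.2503, 0.1755]
tcp_rot: [-2.171, -2.268, 0.008]
wrist_force: [-0.5, -0.1, 0.5]
width: 0.003
grip_force: 0.0
```

Emit:
servo_tool([
  [0,0,-0.2,0,0,0,1],
  [0,0,-0.4,0,0,0,1],
  [0,0,-0.42,0,0,0,1],
  [0,0,-0.42,0,0,0,1],
])

```text
time: 4.35
tool_pos: [0.571, 0.2513, 0.1168]
tcp_rot: [2.171, 2.27, 0.001]
wrist_force: [0.1, -0.4, -0.7]
width: 0.003
grip_force: 0.0
```

Emit:
servo_tool([
  [0,0,-0.05,0,0,0,1],
  [0,0,-0.09,0,0,0,1],
  [0,0,-0.12,0,0,0,1],
  [0,0,-0.15,0,0,0,1],
  [0,0,-0.18,0,0,0,1],
  [0,0,-0.21,0,0,0,1],
  [0,0,-0.23,0,0,0,1],
  [0,0,-0.25,0,0,0,1],
  [0,0,-0.265,0,0,0,1],
  [0,0,-0.28,0,0,0,1],
  [0,0,-0.28,0,0,0,1],
])

```text
time: 5.45
tool_pos: [0.5724, 0.2519, 0.0749]
tcp_rot: [2.171, 2.27, 0.004]
wrist_force: [-1.7, -0.5, 6.4]
width: 0.001
grip_force: 3.7
```

Emit:
servo_tool([
  [0,0,-0.01,0,0,0,1],
  [0,0,-0.02,0,0,0,1],
  [0,0,-0.025,0,0,0,1],
  [0,0,-0.025,0,0,0,1],
])

```text
time: 5.85
tool_pos: [0.5724, 0.2519, 0.0721]
tcp_rot: [2.171, 2.27, 0.004]
wrist_force: [-2.8, -2.0, 10.3]
width: 0.002
grip_force: 5.6
```

Emit:
servo_tool([
  [0,0,0.04,0,0,0,1],
  [0,0,0.1,0,0,0,1],
  [0,0,0.16,0,0,0,1],
  [0,0,0.22,0,0,0,1],
  [0,0,0.4,0,0,0,1],
  [0,0,0.7,0,0,0,1],
  [-0.2,-0.3,1,0,0,0,1],
  [-0.5,-0.6,1,0,0,0,0.9],
  [-0.7,-0.9,1,0,0,0,0.8],
  [-0.7,-0.9,1,0,0,0,0.75],
  [-0.7,-0.9,1,0,0,0,0.75],
])

```text
time: 6.95
tool_pos: [0.4631, 0.1138, 0.2192]
tcp_rot: [-2.174, -2.267, 0.004]
wrist_force: [0.1, -0.2, 0.1]
width: 0.251
grip_force: 0.0
```

Run:
```python
from h import *
c="wrist";ci=bot.camera_info(c);im=bot.read_camera(c);save(im,"w1.png")
print(bot.read_state()["tool_pos"],bot.read_state()["width"])
for n,z in (("plunger_top",.102),("outlet",0),("feeder",0),("green_square",0),("washer_1",.01)):
    for r in bot.mark_of(n,c)[:3]:
        a=r["at"];px=[a[1]*640,a[0]*400];print(n,round(r["score"],2),np.round(px),ray(ci,[px],z)[0].round(4))
h=cv2.cvtColor(im,cv2.COLOR_RGB2HSV)
m=cv2.inRange(h,(15,90,90),(32,255,255));k,l,s,cc=cv2.connectedComponentsWithStats(m)
for i in range(1,k):
    if s[i,4]>300:print("brass",s[i],ray(ci,[s[i,:2]+s[i,2:4]/2.],.008)[0].round(4))
for r in bot.trace("green_square",c)[:1]:
    cn=max(cv2.findContours(r["mask"].astype(np.uint8),0,2)[0],key=cv2.contourArea)
    print(r["score"],cv2.minAreaRect(ray(ci,cn.reshape(-1,2).astype(float))[:,:2].astype(np.float32)))
```

```text
[0.46478682 0.11516832 0.21943713] 0.2551443736932099
plunger_top 0.88 [485.  10.] [0.5718 0.2499 0.102 ]
washer_1 0.87 [334.  31.] [0.4707 0.2474 0.01  ]
washer_1 0.7 [395.  29.] [0.5283 0.252  0.01  ]
washer_1 0.49 [398.  34.] [0.5315 0.248  0.01  ]
brass [  0   0  54  26 499] [0.1733 0.2553 0.008 ]
brass [ 314    0   51   52 1786] [0.4758 0.2526 0.008 ]
brass [ 376    5   45   44 1533] [0.5321 0.2544 0.008 ]
brass [ 516   19   53  186 1952] [0.6884 0.1829 0.008 ]
brass [ 254   53   22   87 1251] [0.4051 0.1847 0.008 ]
brass [484  59  44  66 749] [0.6467 0.2004 0.008 ]
brass [430  87  43  84 877] [0.5967 0.1611 0.008 ]
brass [265 162  11  72 481] [0.4112 0.0791 0.008 ]
brass [ 431  171   79  107 3206] [0.6338 0.058  0.008 ]
brass [ 555  311   72   62 3258] [ 0.8179 -0.0941  0.008 ]
0.35 ((0.47292226552963257, 0.2519072890281677), (0.03904657065868378, 0.04147002846002579), 2.5182671546936035)
```

View pics/w1.png

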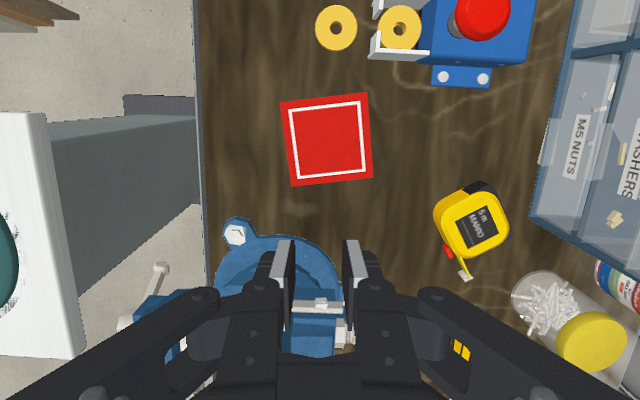

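The ejected washer is at (336,28), about (0.4725, 0.250), and the knob is back up. Before lowering, I check how wide the fingers are against the magazine wall.

Run:
```python
from h import *
c="wrist";ci=bot.camera_info(c);im=cv2.imread("pics/w1.png");T=np.array([0.4648,0.1152,0.2194])
im=cv2.resize(im[200:400,170:470],None,fx=2.6,fy=2.6)
for h,col in((0,(0,0,255)),(.02,(0,255,0)),(.04,(255,255,0)),(.05,(0,255,255)),(.06,(255,0,255)),(.075,(255,255,255))):
    for x in(-.04,-.03,-.02,.02,.03,.04):
        p=(proj(ci,[T+[x,.011,h]])[0]-[170,200])*2.6
        cv2.circle(im,tuple(int(v) for v in p),4,col,-1)
cv2.imwrite("pics/w1f.png",im)
```

```text
(no output)
```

View pics/w1f.png

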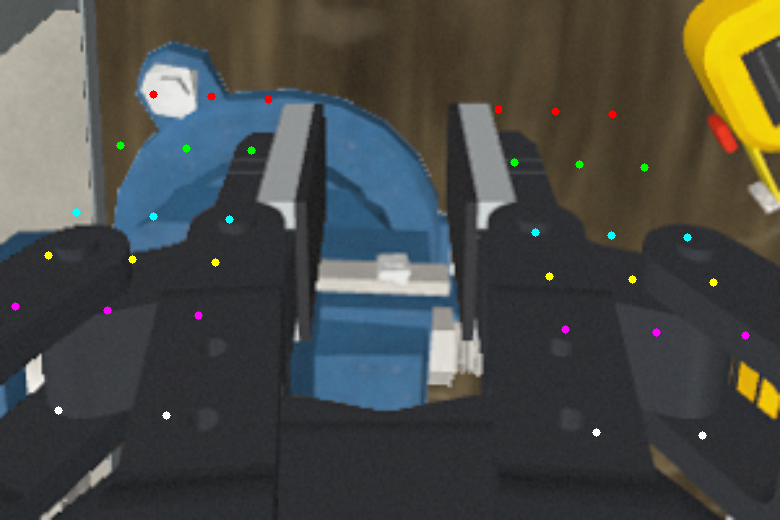

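The fingers' knuckles flare out about 50 mm above the tips. With the closing axis along x they would hit the magazine wall. I turn the tool 90°, straddle the washer with open fingers and push with the flat rear pad along +y.

Emit:
servo_tool([
  [0,0.2,0,0,0,0.045,0.3],
  [0,0.4,0,0,0,0.09,0.3],
  [0.05,0.6,0,0,0,0.135,0.3],
  [0.05,0.8,0,0,0,0.18,0.3],
  [0.05,0.9,0,0,0,0.225,0.3],
  [0.05,0.9,0,0,0,0.27,0.3],
  [0.05,0.9,0,0,0,0.315,0.3],
  [0.05,0.9,0,0,0,0.36,0.3],
  [0.05,0.9,0,0,0,0.405,0.3],
  [0.05,0.9,0,0,0,0.45,0.3],
  [0.05,0.9,0,0,0,0.486,0.3],
  [0.05,0.9,0,0,0,0.486,0.3],
  [0.05,0.9,0,0,0,0.486,0.3],
])

```text
time: 8.6
tool_pos: [0.4737, 0.2519, 0.219]
tcp_rot: [-0.002, -3.141, 0.0]
wrist_force: [-0.1, 0.4, 0.2]
width: 0.697
grip_force: 0.0
```

Run:
```python
from h import *
c="wrist";ci=bot.camera_info(c);im=bot.read_camera(c);save(im,"w2.png")
s=bot.read_state();print(s["tool_pos"],s["tcp_rot"],s["width"],s["q"])
for n,z in (("green_square",0),("washer_1",.01)):
    for r in bot.mark_of(n,c)[:3]:
        a=r["at"];px=[a[1]*640,a[0]*400];print(n,round(r["score"],2),np.round(px),ray(ci,[px],0.0)[0].round(4))
```

```text
[0.47372921 0.25179078 0.21904914] [-1.71063646e-03 -3.14108105e+00  3.33761730e-04] 0.7004791101043415 [ 4.42087789e-01  1.03202980e-02  1.91341289e+00  2.86502853e-05
  1.21841235e+00 -1.12762923e+00]
green_square 0.66 [420. 167.] [0.4717 0.3626 0.    ]
washer_1 0.6 [316. 222.] [0.5346 0.2489 0.    ]
washer_1 0.59 [316. 170.] [0.4746 0.2497 0.    ]
washer_1 0.5 [319. 219.] [0.5306 0.253  0.    ]
```

View pics/w2.png

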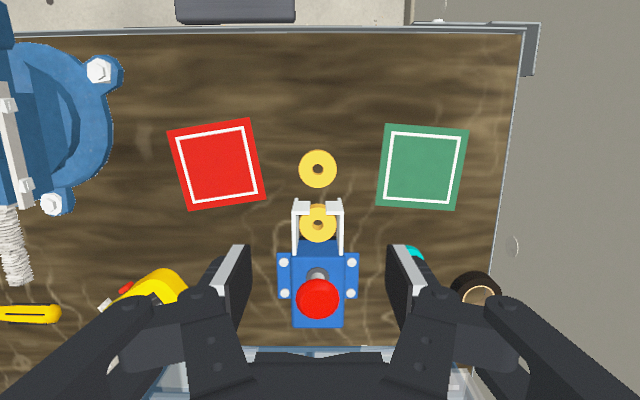

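The washer at (317,168) is centred under the open gripper, and the green square is at (422,167). Lowering.

Emit:
servo_tool([
  [-0.02,-0.01,-0.25,0,0,0,0.3],
  [-0.02,-0.01,-0.5,0,0,0,0.3],
  [-0.02,-0.01,-0.75,0,0,0,0.3],
  [-0.02,-0.01,-1,0,0,0,0.3],
  [-0.02,-0.01,-1,0,0,0,0.3],
])

```text
time: 9.25
tool_pos: [0.4658, 0.2476, 0.0638]
tcp_rot: [-0.0, -3.131, 0.008]
wrist_force: [-0.4, -1.2, -0.3]
width: 0.706
grip_force: 0.0
```

Emit:
servo_tool([
  [0,0,-0.12,0,0,0,0.3],
  [0,0,-0.24,0,0,0,0.3],
  [0,0,-0.34,0,0,0,0.3],
  [0,0,-0.4,0,0,0,0.3],
  [0,0,-0.41,0,0,0,0.3],
  [0,0,-0.41,0,0,0,0.3],
])

```text
time: 9.85
tool_pos: [0.471, 0.25, 0.0083]
tcp_rot: [-0.001, 3.141, 0.0]
wrist_force: [0.7, -0.5, -0.0]
width: 0.7
grip_force: 0.0
```

Emit:
servo_tool([
  [0,0,-0.01,0,0,0,0.3],
  [0,0,-0.02,0,0,0,0.3],
  [0,0,-0.03,0,0,0,0.3],
  [0,0,-0.04,0,0,0,0.3],
  [0,0,-0.04,0,0,0,0.3],
])

```text
time: 10.35
tool_pos: [0.4705, 0.2498, 0.0017]
tcp_rot: [0.001, -3.141, 0.0]
wrist_force: [-0.3, -0.2, -0.2]
width: 0.701
grip_force: 0.0
```

Emit:
servo_tool([
  [0,0,-0.01,0,0,0,0.3],
  [0,0,-0.02,0,0,0,0.3],
  [0,0,-0.02,0,0,0,0.3],
])

```text
time: 10.65
tool_pos: [0.4704, 0.2498, -0.0014]
tcp_rot: [0.001, -3.141, 0.0]
wrist_force: [-1.0, 0.1, 0.1]
width: 0.701
grip_force: 0.0
```

Emit:
servo_tool([
  [0,0,-0.01,0,0,0,0.3],
  [0,0,-0.015,0,0,0,0.3],
  [0,0,-0.015,0,0,0,0.3],
])

```text
time: 10.95
tool_pos: [0.4706, 0.2498, -0.0035]
tcp_rot: [0.001, -3.141, 0.0]
wrist_force: [-0.0, 0.5, -0.2]
width: 0.699
grip_force: 0.0
```

Emit:
servo_tool([
  [0,0.03,0,0,0,0,0.3],
  [0,0.06,0,0,0,0,0.3],
  [0,0.1,0,0,0,0,0.3],
  [0,0.15,0,0,0,0,0.3],
  [0.01,0.2,0,0,0,0,0.3],
  [0.01,0.25,0,0,0,0,0.3],
  [0.01,0.3,0,0,0,0,0.3],
  [0.01,0.35,0,0,0,0,0.3],
  [0.01,0.4,0,0,0,0,0.3],
  [0.01,0.45,0,0,0,0,0.3],
  [0.01,0.5,0,0,0,0,0.3],
  [0.01,0.55,0,0,0,0,0.3],
  [0.01,0.6,0,0,0,0,0.3],
  [0.01,0.65,0,0,0,0,0.3],
  [0.01,0.7,0,0,0,0,0.3],
  [0.01,0.74,0,0,0,0,0.3],
  [0.01,0.77,0,0,0,0,0.3],
  [0.01,0.8,0,0,0,0,0.3],
  [0.01,0.81,0,0,0,0,0.3],
  [0.01,0.81,0,0,0,0,0.3],
])

```text
time: 12.95
tool_pos: [0.4722, 0.3716, -0.0034]
tcp_rot: [0.001, -3.142, -0.0]
wrist_force: [0.0, -0.4, -0.0]
width: 0.698
grip_force: 0.0
```

Run:
```python
from h import *
c="wrist";ci=bot.camera_info(c);im=bot.read_camera(c);save(im,"w3.png")
s=bot.read_state();print(s["tool_pos"],s["wrist_force"],s["time"])
for n,z in (("green_square",0),("washer_1",.01)):
  for c in("wrist","top"):
    ci=bot.camera_info(c);bot.read_camera(c)
    for r in bot.mark_of(n,c)[:3]:
        a=r["at"];px=[a[1]*640,a[0]*400];print(c,n,round(r["score"],2),np.round(px),ray(ci,[px],0.0)[0].round(4))
```

```text
[ 0.47214572  0.37134478 -0.00343696] [ 0.52353324 -0.16850934 -0.2938844 ] 13.0
wrist green_square 0.82 [298. 264.] [0.4723 0.3625 0.    ]
top green_square 0.62 [215. 222.] [0.4746 0.3683 0.    ]
wrist washer_1 0.67 [297. 264.] [0.4721 0.3617 0.    ]
top washer_1 0.72 [298. 223.] [0.4699 0.1441 0.    ]
top washer_1 0.68 [257. 199.] [0.5359 0.2561 0.    ]
top washer_1 0.46 [223. 182.] [0.5841 0.3499 0.    ]
```

View pics/w3.png

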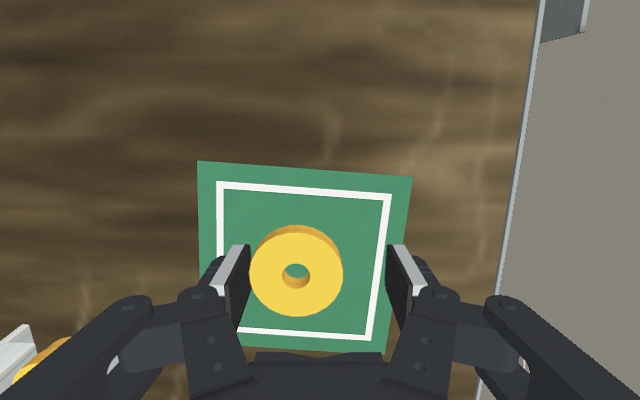

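The washer, at about (297,265), sits in the middle of the green square. I back the pad off and rise straight up.

Emit:
servo_tool([
  [0,-0.02,0,0,0,0,0.3],
  [0,-0.05,0,0,0,0,0.3],
  [0,-0.05,0.02,0,0,0,0.3],
  [0,-0.05,0.1,0,0,0,0.3],
  [0,-0.05,0.3,0,0,0,0.3],
  [0,-0.05,0.6,0,0,0,0.3],
  [0,-0.05,1,0,0,0,0.3],
  [0,-0.05,1,0,0,0,0.3],
  [0,-0.05,1,0,0,0,0.3],
])

```text
time: 14.3
tool_pos: [0.4745, 0.3656, 0.1513]
tcp_rot: [-0.001, 3.135, 0.008]
wrist_force: [-0.2, -0.3, -0.3]
width: 0.701
grip_force: 0.0
```

Run:
```python
from h import *
c="wrist";ci=bot.camera_info(c);im=bot.read_camera(c);save(im,"w4.png")
for n in("green_square","washer_1","plunger_top"):
    for r in bot.mark_of(n,c)[:3]:
        a=r["at"];px=[a[1]*640,a[0]*400];print(n,round(r["score"],2),np.round(px),ray(ci,[px],.102 if n[0]=="p" else 0)[0].round(4))
```

```text
green_square 0.81 [316. 179.] [0.4717 0.3642 0.    ]
green_square 0.57 [149. 355.] [0.6616 0.188  0.    ]
washer_1 0.95 [191. 247.] [0.5368 0.2463 0.    ]
washer_1 0.72 [314. 180.] [0.4726 0.3627 0.    ]
washer_1 0.56 [306. 292.] [0.5857 0.3551 0.    ]
plunger_top 0.53 [149. 357.] [0.5739 0.2493 0.102 ]
```

View pics/w4.png

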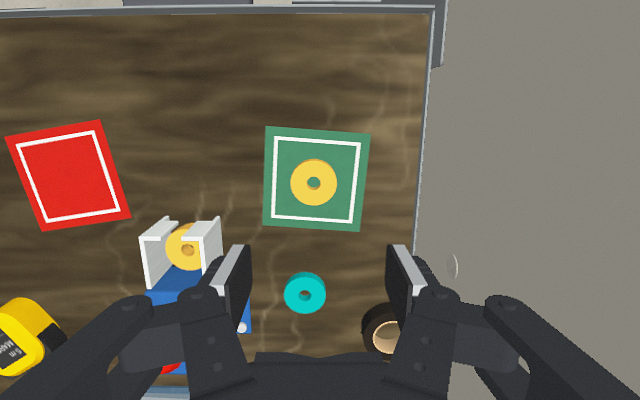

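The washer at (314,182) lies centred in the green square, the magazine still holds its washers, and the arm is clear.

```bash
python3 -c "
from workcell import bot
print(bot.finish_job())"
```

```text
the job is handed in; nothing more can be done
None
```

I pressed the knob once, pushed the washer that came out to the middle of the green square, moved the arm clear and handed the job in at about 14 s; no verdict was returned.

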